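Stopper the fired flask and lift it off the banding wheel

TASK

Fit the small stopper (not the big one) all the way into the neck of the clay flask standing on the banding wheel and let go of it; only then take the flask itself by its neck and lift it straight up, well clear of the wheel (about 8 cm). Finish while still holding it there in the air, steady and upright with the stopper fully home: do not put it down or let go. Keep the flask upright all the time, and leave the big stopper, the bowl and the scraper where they are.

Things in the scene. Friction and masses are not known exactly. Their poses are not given: they have to be found in the camera images.
- stopper_mid (a point): The small stopper, 44 mm tall, 30 g, standing upright on its plug on the pale board (10 mm thick). Cork plug 22 mm long, 20 mm in diameter at its foot, 23 mm at its top; above it a round wooden head 32 mm in diameter, 22 mm tall. Grip the head high: fingertips below its underside would strike the flask's rim. The point is on its axis half-way up, at the head's underside, 22 mm above its foot; z up.
- flask_mid (a point): The fired red-clay flask, 135 mm tall, standing loose on the banding wheel; round all over. Body 68 mm in diameter, narrowing from 55 mm above the foot to a straight neck 42 mm in outer diameter that runs from 87 mm above the foot to the rim. About 0.3 kg (varies). The point is on its axis half-way up, 67.5 mm above its foot; z is its axis, upwards.
- flask_rim (a point): Centre of the flask's open mouth, at the rim, 135 mm above its foot. Straight bore 26 mm in diameter, 48 mm deep, 8 mm wall. With the stopper home, its head's underside lies on the rim, its mid point is at this point and its head (narrower than the neck) stands 22 mm above. To leave room for it, centre the grasp on the neck 8 to 20 mm below the rim. z is the flask's axis, upwards.
- wheel_top (a point): The banding wheel (a potter's turntable, fixed, does not turn here): round aluminium head 180 mm in diameter on a narrow column, its top 60 mm above the table. The point is the centre of that top. The flask stands within about 25 mm of it.
- bung_mid (a point): The big stopper, same form as the small one but for another jar: 46 mm tall, head 54 mm in diameter and 22 mm tall, plug 32 to 38 mm in diameter. It stands on the same board, about 11 cm from the small one, and either may be on either side. Leave alone. The point is on its axis half-way up, 23 mm above its foot.
- bowl: Small clay bowl, 90 mm in diameter and 45 mm tall, on the table at the robot's right. Leave alone. Origin at the centre of its underside.
- scraper_grip (a point): Flat scraper lying on the table near the robot, under 30 mm high, about 0.24 m long. Leave alone. The point is the middle of its handle.
There are look-alikes about, which are no part of the job. Leave any purple look-alike of the part that bears flask_mid alone. Leave any black look-alike of the part that bears stopper_mid alone.

How it is judged:
By the outcome, as a careful person would: the job done as asked, in the order asked, and still so for the second after the job is handed in, while the arm keeps its last pose, push and grip.
It also fails if it takes over 51 s, if anything falls off the work surface, if the arm or the gripper's body presses on something with over 40 N, if the wrist force passes 120 N, or if a joint passes its speed limit or range.

ROBOT

A 7-joint arm with a two-finger parallel gripper is mounted at the origin on the work surface. World frame = base frame: x ahead of the robot, y to its left, z up, the work surface at z = 0. Lengths are in m, angles in rad, forces in N, time in s.
With the tool pointing down it reaches from about 0.4 to 0.85 m from the base axis. Payload 10.4 kg.
Tool frame: the origin (TCP) lies between the finger pads; the fingertips stand 22 mm ahead of it and the grasp point (between the pads) lies 3 mm ahead of it; z points along the fingers, y is the line along which they close (so a half turn about z gives the same grasp; the last joint's range is limited). The gripper opens to 85 mm and grips with 20 to 120 N. Pads are 22 mm wide; open, the fingers measure 114 mm over their backs; the gripper's body (76 mm by 85 mm) begins 54 mm behind the grasp point. The pads swing forward as they close: fully open they stand 13 mm farther back than shut.
Start: joints at [-1.135, 0.332, -0.065, 1.46, 0.022, 1.35, -0.088], TCP at [0.277, 0.56, 0.233] pointing down, gripper open.
Joint ranges: [-2.6, 2.6], [-0.5, 2.12], [-1.47, 1.34], [0.16, 2.42], [-1.27, 4.41], [0.06, 2.06], [-2.6, 2.6]. Speed limits (rad/s): [2.22, 2.22, 2.79, 2.79, 3.14, 3.14, 3.14].

INTERFACE

Orientations are given as a unit quaternion [x, y, z, w].
In Python, from workcell import manip, camera, ticket, boxes_of, outline_of gives the robot as it stands.
- The arm moves only by the tool carry_out, never from a script. Its argument "deltas" is a list of rows, each a list of 5 numbers: the shift along the tool's x, y, z as a fraction of full scale, then the turn about the tool's z as a fraction of full scale, then the opening, from -1 (shut) to 1 (fully open), so that 0 is half open. In form: [[tx, ty, tz, spin, gripper], ...]. A call has 1 to 20 rows; each row is the pose to reach, as a shift and turn from the pose commanded when the call began, along the tool's axes at that moment; what a row does not reach only later rows make up. Full scale, the value 1, is 150 mm for a shift and 30 degrees for a turn. A row lasts 1/8 s, in which the tool goes at most 62.5 mm and 10.7 degrees, less where a joint would pass 70% of its speed; a pose out of reach is approached as far as the arm can. A call with a number of a shift or a turn outside -1 to 1 is refused whole. A call with a gripper value outside its range is refused whole. The fingers move at their own pace and stop on an object; "force" is the grip in N (left out, the last holds). Time passes only in rows, so rows that repeat a pose let the fingers close. It gives the time, the measured TCP pose, the force, the opening and the grip force at its end, in the units of the state.
- manip.get_obs(): the state, without advancing time (a new reading comes with each control period).
- camera(name): name is "scene" or "side" or "wrist"; returns a dict with "img" (480x640x3 uint8, red, green, blue), "depth" (480x640 float32, m along the optical axis (not along the pixel's ray), 0 where there is no reading), "vertical_fov" (degrees; the focal length in pixels is half the picture's height over the tangent of half this angle, whatever the lens; pixels are square), "cx", "cy" (the principal point, pixels), "R" (3x3) and "t" (3): a world point X has camera coordinates R X + t. Camera axes: x right, y down, z forward; pixel columns grow to the right and rows downward; lengths in m; the calibration is good to about 2 mm. A picture is of the moment at which its call begins.
- ticket.hand_in(): hands the job in; it is judged then, once.
Trained networks look in a picture, given as the dict that the camera call returned (one of the last four; its "shot" number tells which), for a name from the list of things; names that differ only in an ending like _2 or _b are one class to them, and where a whole thing is asked for, a point or a joint stands for the part that bears it (a point fixed in the world has none). Each returns a list of dicts, best first, with "conf" (0 to 1); they miss things now and then, are a little off and sometimes report something else, mostly with a low value. They report only what shows in the picture. A call takes as long as a camera call. They do not tell look-alikes from the thing itself.
- boxes_of(query, picture): "position" ([x, y, z] in m, in world coordinates, good to about 4 mm: the middle of the surface that is visible of it).
- outline_of(query, picture): "region" (480x640 bool, what is visible of it).
The state is a dict: "clock": time; "joint_pos": joint angles; "joint_velocities": joint speeds; "tau": joint torques, N m; "position": TCP position; "ee_rot": TCP orientation; "ft_force": force on the tool from outside, world axes, zero at the start; "torque": the same for the moment, N m; "grip_width": opening from 0.0 (shut) to 1.0 (fully open); "grasp_force": force on a finger pad.
Only numpy, scipy, OpenCV 4.12 (cv2) and the standard library are available. Lean on these libraries where they do the work, as an engineer would, in place of code of your own. Each camera call takes 0.05 s, during which the arm holds its last target. There are 200 camera calls.

## Working session

There is one attempt and no reset: what is moved stays moved. The work goes in short steps, Python scripts to look and compute and a tool call to move; the robot and the scene stay as the last step left them, time stands still between calls to the robot, and variables do not carry over. Pictures are saved under pics/ and viewed, at most 10 in all, crops included, and the job is handed in when it is done.

Besides the shell and the picture viewer there is one more tool, called after "Emit:" by a JSON object that holds its "fn" and its "kwargs". carry_out: Moves the arm, as the interface text tells. Its arguments: {"type":"object","properties":{"deltas":{"type":"array","items":{"type":"array","items":{"type":"number"}}},"force":{"type":"number"}},"required":["deltas"]}

```bash
mkdir -p pics; cat > h.py <<'E'
import numpy as np, cv2
from workcell import manip, camera, ticket, boxes_of, outline_of
def F(p): return 240/np.tan(np.radians(p["vertical_fov"])/2)
def pts(p,m):
    v,u=np.nonzero(m&(p["depth"]>0)); d=p["depth"][v,u]; f=F(p)
    C=np.c_[(u-p["cx"])*d/f,(v-p["cy"])*d/f,d]
    return (C-p["t"])@p["R"]
def pix(p,X):
    c=p["R"]@np.array(X)+p["t"]; return (c[:2]/c[2]*F(p)+[p["cx"],p["cy"]]).round().astype(int)
def save(n,img): cv2.imwrite("pics/"+n+".png",cv2.cvtColor(img,cv2.COLOR_RGB2BGR))
def find(p,names):
    for q in names:
        for r in boxes_of(q,p): print(p.get("name"),q,round(r["conf"],2),np.round(r["position"],3),pix(p,r["position"]))
E
python3 - <<'E'
from h import *
o=manip.get_obs(); print(o)
a=camera("scene"); b=camera("side")
print({k:v for k,v in a.items() if k not in("img","depth")})
save("scene",a["img"]);save("side",b["img"])
for n,p in(("sc",a),("si",b)):
    print(n); find(p,["stopper_mid","flask_mid","bung_mid","bowl","scraper_grip"])
print(manip.get_obs()["clock"])
E
```

```text
{'clock': 0.0, 'joint_pos': array([-1.13459093,  0.33285425, -0.06472697,  1.46098164,  0.02160165,
        1.34993085, -0.08847975]), 'joint_velocities': array([ 1.83405745e-03,  1.09131950e-04, -2.65114286e-04, -9.78022953e-04,
        1.23523265e-03,  6.25945130e-05, -1.15190032e-04]), 'tau': array([ 9.93626327e-05, -6.25461459e+01,  4.93236165e-02, -3.91598725e+01,
        1.62258436e-02,  1.00973609e-02, -1.46420305e-06]), 'position': array([0.27661259, 0.56000622, 0.23170777]), 'ee_rot': array([ 2.27362762e-01,  9.73809852e-01, -7.26435356e-04, -1.36365353e-04]), 'ft_force': array([-0.29513494,  0.28624647, -0.24300684]), 'torque': array([ 0.00942444, -0.01663409,  0.01564643]), 'grasp_force': 0.0, 'grip_width': 0.9996297700884706}
{'vertical_fov': 51.27629137112334, 'cx': 325.49371115353705, 'cy': 241.9710598245353, 'R': array([[ 0.65226388,  0.75788029, -0.01301099],
       [ 0.56083452, -0.49408305, -0.66433921],
       [-0.5099181 ,  0.42602746, -0.74731796]]), 't': array([-0.29860834, -0.23146294,  1.30234687]), 'shot': 1}
sc
None stopper_mid 0.73 [ 0.487 -0.022  0.044] [326 253]
None stopper_mid 0.52 [0.536 0.127 0.052] [396 228]
None flask_mid 0.68 [ 0.736 -0.161  0.081] [362 372]
None flask_mid 0.62 [ 0.533 -0.189  0.142] [269 281]
None bung_mid 0.73 [0.499 0.215 0.057] [412 198]
None bowl 0.76 [ 0.443 -0.367  0.021] [166 344]
None scraper_grip 0.85 [ 0.272 -0.066  0.006] [250 219]
None scraper_grip 0.58 [ 0.535 -0.191  0.14 ] [269 284]
si
None stopper_mid 0.81 [0.534 0.12  0.046] [288 250]
None stopper_mid 0.8 [ 0.488 -0.031  0.038] [277 295]
None stopper_mid 0.19 [ 0.518 -0.204  0.133] [305 310]
None flask_mid 0.69 [ 0.517 -0.203  0.132] [304 311]
None bung_mid 0.95 [0.497 0.214 0.054] [267 228]
None bowl 0.8 [ 0.458 -0.349  0.026] [284 421]
None scraper_grip 0.6 [ 0.273 -0.064  0.003] [173 330]
0.6
```

View pics/scene.png

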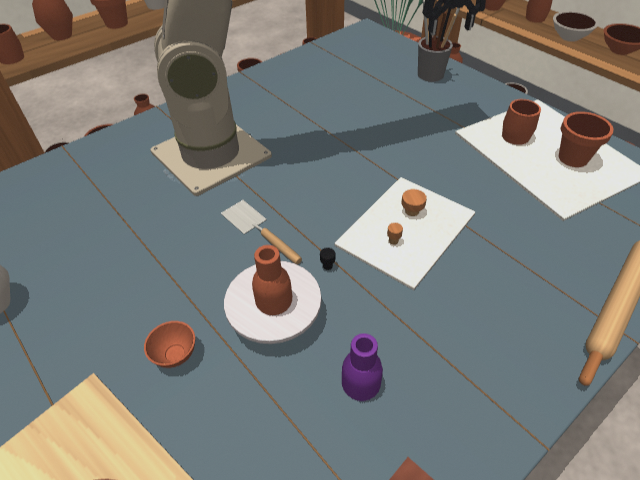

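View pics/side.png

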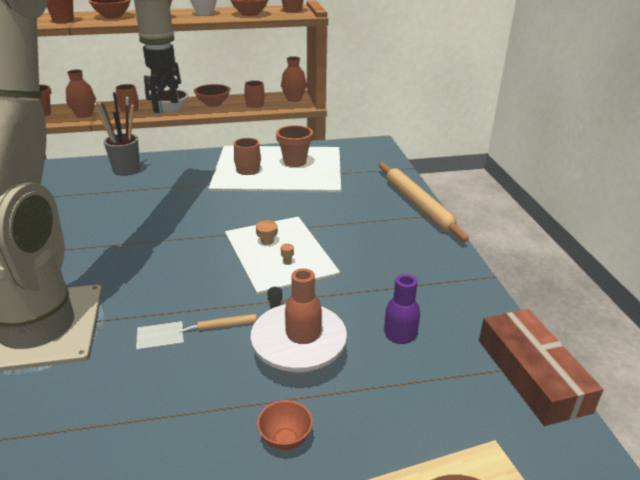

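Stopper candidates in the scene view are the small brown one (395,232), the black look-alike (327,257) and the big one (413,201). Flask candidates are red on the wheel (270,280) and purple (362,370). By the description I choose the small brown stopper and the red flask. Next I fit axes from both views and check the stopper in a close crop.

```bash
cat >> h.py <<'E'
from scipy.optimize import least_squares
def circ(P,r=None):
    c=P[:,:2].mean(0)
    if r is None:
        s=least_squares(lambda q:np.hypot(*(P[:,:2]-q[:2]).T)-q[2],[*c,.02],loss="soft_l1",f_scale=.001).x
    else: s=least_squares(lambda q:np.hypot(*(P[:,:2]-q).T)-r,c,loss="soft_l1",f_scale=.001).x
    return s.round(4)
E
python3 - <<'E'
from h import *
a=camera("scene"); b=camera("side")
c=cv2.resize(a["img"][170:330,220:440],None,fx=3,fy=3,interpolation=cv2.INTER_CUBIC); save("crop",c)
for p in(a,b):
  for q,want in(("stopper_mid",(.536,.123)),("flask_mid",(.525,-.195))):
    for r in outline_of(q,p):
        P=pts(p,r["region"])
        if len(P)<20 or np.hypot(*(np.median(P,0)[:2]-want))>.05: continue
        zs=np.percentile(P[:,2],[1,50,97,99.5]); print(q,r["conf"],len(P),zs.round(4))
        if q[0]=="s":
            T=P[P[:,2]>zs[2]-.006]; print(" top mean",T.mean(0).round(4),"bbox mid",((T.min(0)+T.max(0))/2).round(4),T.min(0).round(3),T.max(0).round(3))
            S=P[(P[:,2]>.034)&(P[:,2]<.05)]; print(" side r16",circ(S,.016),len(S))
        else:
            N=P[(P[:,2]>.155)&(P[:,2]<.185)]; print(" neck r21",circ(N,.021),circ(N),len(N))
            B=P[(P[:,2]>.065)&(P[:,2]<.11)]; print(" body r34",circ(B,.034),circ(B),len(B))
            T=P[P[:,2]>.190];print(" rim",T.min(0).round(3),T.max(0).round(3))
E
```

```text
stopper_mid 0.6 265 [0.0103 0.0505 0.0555 0.0565]
 top mean [0.534  0.1266 0.053 ] bbox mid [0.5325 0.1272 0.0536] [0.516 0.112 0.05 ] [0.549 0.142 0.058]
 side r16 [0.5322 0.1284] 76
flask_mid 0.74 2119 [0.0643 0.1358 0.1948 0.1961]
 neck r21 [ 0.5196 -0.1775] [ 0.523  -0.1791  0.0173] 368
 body r34 [ 0.519  -0.1769] [ 0.5193 -0.1771  0.0337] 519
 rim [ 0.499 -0.198  0.19 ] [ 0.541 -0.157  0.198]
flask_mid 0.98 2194 [0.0648 0.1314 0.1947 0.1962]
 neck r21 [ 0.5201 -0.1795] [ 0.5194 -0.1832  0.0177] 353
 body r34 [ 0.5202 -0.1792] [ 0.5201 -0.1796  0.0337] 655
 rim [ 0.5   -0.202  0.19 ] [ 0.54  -0.158  0.198]
```

View pics/crop.png

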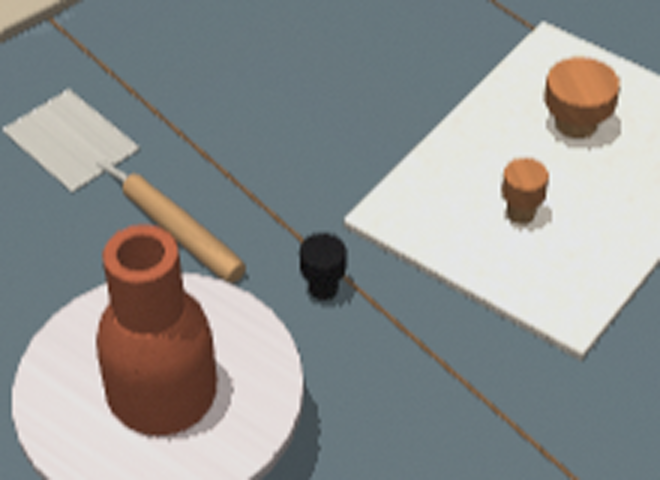

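The crop shows the small brown stopper at scene (395,232), between the big one and the black look-alike, so the choice stands. I approach in stages.

Emit:
{"fn": "carry_out", "kwargs": {"deltas": [[-0.233, -0.153, 0, 0, 1], [-0.467, -0.306, 0, 0, 1], [-0.7, -0.458, 0, 0, 1], [-0.933, -0.611, 0, 0, 1]]}}

```text
clock: 1.4
position: [0.3623, 0.4151, 0.2327]
ee_rot: [0.227, 0.974, 0.0, 0.0]
ft_force: [1.2, -0.9, 0.6]
grip_width: 1.0
grasp_force: 0.0
```

Emit:
{"fn": "carry_out", "kwargs": {"deltas": [[-0.233, -0.153, 0, 0, 1], [-0.467, -0.306, 0, 0, 1], [-0.7, -0.458, 0, 0, 1], [-0.933, -0.611, 0, 0, 1]]}}

```text
clock: 1.9
position: [0.4471, 0.2709, 0.2327]
ee_rot: [0.227, 0.974, 0.0, 0.0]
ft_force: [0.0, -0.4, -0.4]
grip_width: 1.002
grasp_force: 0.0
```

Emit:
{"fn": "carry_out", "kwargs": {"deltas": [[-0.233, -0.153, 0.05, 0, 1], [-0.467, -0.306, 0.1, 0, 1], [-0.7, -0.458, 0.15, 0, 1], [-0.933, -0.611, 0.2, 0, 1], [-0.933, -0.611, 0.2, 0, 1], [-0.933, -0.611, 0.2, 0, 1]]}}

```text
clock: 2.65
position: [0.5313, 0.1286, 0.2026]
ee_rot: [0.227, 0.974, 0.0, -0.0]
ft_force: [0.3, 0.1, 0.3]
grip_width: 1.0
grasp_force: 0.0
```

```bash
cat >> h.py <<'E'
from scipy.spatial.transform import Rotation as Rn
def go(X):
    o=manip.get_obs(); d=Rn.from_quat(o["ee_rot"]).inv().apply(np.array(X)-o["position"])
    print("t",o["clock"],"pos",o["position"].round(4),"delta",(d/.15).round(3), "F",o["ft_force"].round(1),"w",round(o["grip_width"],3),"g",round(o["grasp_force"],1))
E
python3 - <<'E'
from h import *
p=camera("wrist"); save("w1",p["img"])
go([.532,.127,.06])
find(p,["stopper_mid","bung_mid"])
print(Rn.from_quat(manip.get_obs()["ee_rot"]).as_matrix().round(3))
for r in outline_of("stopper_mid",p):
    P=pts(p,r["region"]); T=P[(P[:,2]>.048)&(P[:,2]<.06)]
    if len(T)>50: print(r["conf"],len(T),np.median(T,0).round(4),((T.min(0)+T.max(0))/2).round(4),np.ptp(T,0).round(4), "contour circle", cv2.minEnclosingCircle((T[:,:2]*1000).astype(np.float32)))
E
```

```text
t 2.7 pos [0.5311 0.1291 0.2027] delta [-0.012 -0.011  0.951] F [0.4 0.6 0.1] w 1.001 g 0.0
None stopper_mid 0.67 [ 0.484 -0.009  0.044] [154 245]
None stopper_mid 0.61 [0.534 0.129 0.054] [323 229]
None bung_mid 0.68 [0.495 0.228 0.053] [418 129]
[[-0.897  0.441  0.   ]
 [ 0.441  0.897  0.001]
 [ 0.     0.001 -1.   ]]
0.78 1126 [0.5316 0.1287 0.0545] [0.5323 0.1283 0.0524] [0.0314 0.031  0.0089] contour circle ((532.335693359375, 128.37017822265625), 15.70753288269043)
```

View pics/w1.png

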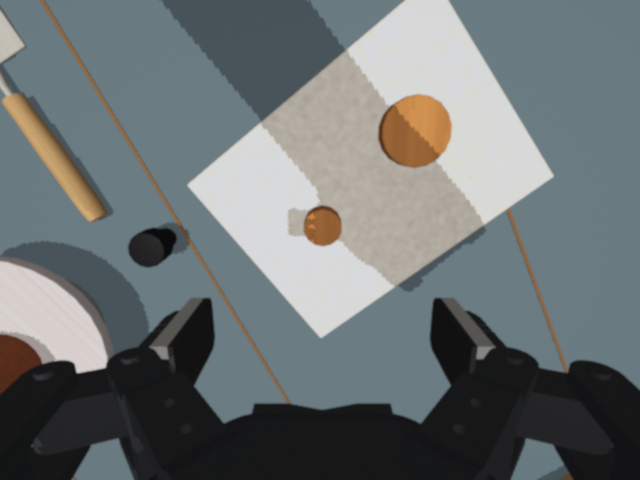

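The wrist picture shows the small stopper at (323,226), the big one at (416,131) and the black one at (152,247). Its axis is at (0.532, 0.1285), with its top at 0.0545, in agreement with the first measurement. I descend and grip the head high.

Emit:
{"fn": "carry_out", "kwargs": {"deltas": [[-0.007, 0, 0.2, 0, 0.6], [-0.007, 0, 0.4, 0, 0.3], [-0.007, 0, 0.6, 0, 0.3], [-0.007, 0, 0.78, 0, 0.3], [-0.007, 0, 0.9, 0, 0.3], [-0.007, 0, 0.95, 0, 0.3], [-0.007, 0, 0.95, 0, 0.3]], "force": 35}}

```text
clock: 3.72
position: [0.5325, 0.1277, 0.0602]
ee_rot: [0.227, 0.974, 0.0, 0.0]
ft_force: [0.0, 0.1, 0.9]
grip_width: 0.649
grasp_force: 0.0
```

Emit:
{"fn": "carry_out", "kwargs": {"deltas": [[0, 0, 0, 0, -0.3], [0, 0, 0, 0, -1], [0, 0, 0, 0, -1], [0, 0, 0, 0, -1], [0, 0, 0, 0, -1], [0, 0, 0, 0, -1]]}}

```text
clock: 4.47
position: [0.5324, 0.1275, 0.06]
ee_rot: [0.227, 0.974, 0.0, -0.0]
ft_force: [-0.2, 0.2, -0.2]
grip_width: 0.001
grasp_force: 0.0
```

The fingers closed on nothing, so I look before going on.

```bash
python3 - <<'E'
from h import *
p=camera("wrist"); s=camera("side"); c=camera("scene")
save("w2",np.hstack([p["img"][:, :][100:480,120:520],cv2.resize(s["img"][180:280,220:360],(400,285))[:, :][:285].repeat(1,0) if 0 else np.pad(cv2.resize(s["img"][180:280,220:360],(400,285)),((0,95),(0,0),(0,0)))]))
find(p,["stopper_mid"]);find(s,["stopper_mid"]);find(c,["stopper_mid"])
E
```

```text
None stopper_mid 0.76 [ 0.486 -0.008  0.038] [ 36 321]
None stopper_mid 0.6 [0.525 0.137 0.058] [333 280]
None stopper_mid 0.74 [0.536 0.119 0.044] [289 251]
None stopper_mid 0.52 [ 0.482 -0.028  0.037] [274 295]
None stopper_mid 0.73 [0.538 0.125 0.044] [396 232]
None stopper_mid 0.66 [ 0.491 -0.021  0.044] [328 254]
```

View pics/w2.png

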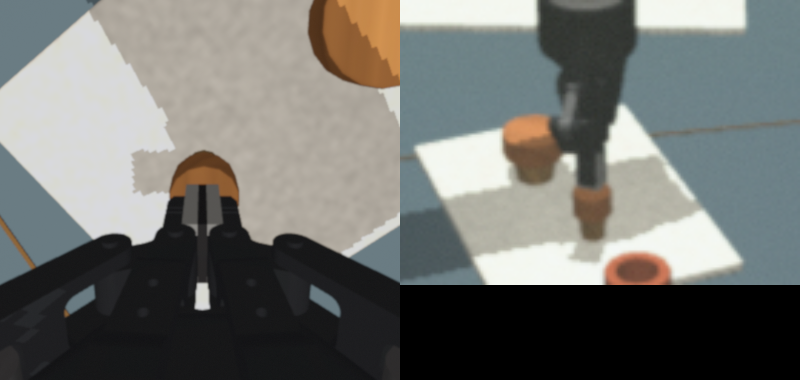

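The picture shows the fingers shut right at the top of the head, with the stopper still upright at (205,175) in the left crop. I measure how high the tips really are and whether the stopper moved.

```bash
python3 - <<'E'
from h import *
s=camera("side"); c=camera("scene"); w=camera("wrist")
go([.532,.1285,.06])
for n,p in(("side",s),("scene",c),("wrist",w)):
    A=pts(p,np.ones((480,640),bool)); v,u=np.nonzero(p["depth"]>0); col=p["img"][v,u].astype(int)
    near=np.hypot(A[:,0]-.532,A[:,1]-.128)<.03
    grey=near&(np.ptp(col,axis=1)<25)&(A[:,2]>.03)
    G=A[grey]; br=near&(col[:,0]-col[:,2]>30)&(A[:,2]>.02)
    B=A[br]; print(n,"finger z low",np.percentile(G[:,2],[0,2,5,20]).round(3),len(G),"low pts",G[G[:,2].argsort()[:60]].mean(0).round(4))
    print("  stopper",len(B),B.min(0).round(3),B.max(0).round(3),"side fit",circ(B[(B[:,2]>.034)&(B[:,2]<.05)],.016))
E
```

```text
t 4.925 pos [0.5324 0.1275 0.06  ] delta [0.005 0.005 0.   ] F [0.4 0.1 0.6] w 0.001 g 0.0
side finger z low [0.033 0.049 0.064 0.08 ] 399 low pts [0.5348 0.118  0.0637]
  stopper 180 [0.51  0.103 0.02 ] [0.546 0.155 0.476] side fit [0.5338 0.1262]
scene finger z low [0.056 0.067 0.073 0.101] 881 low pts [0.5381 0.1219 0.0692]
  stopper 932 [0.502 0.099 0.02 ] [0.562 0.158 0.48 ] side fit [0.5321 0.1287]
wrist finger z low [0.035 0.076 0.088 0.113] 36344 low pts [0.5225 0.1287 0.06  ]
  stopper 2083 [0.516 0.115 0.034] [0.542 0.144 0.072] side fit [0.5329 0.1282]
```

The shut tips sit at about z 0.057 with the TCP at 0.060, about 3 mm ahead of it rather than 22 mm. The stopper hasn't moved. I go by the measurement: open, then go 20 mm lower and close.

Emit:
{"fn": "carry_out", "kwargs": {"deltas": [[0, 0, -0.07, 0, 0.3], [0, 0, -0.07, 0, 0.3], [0, 0, -0.07, 0, 0.3], [0, 0, -0.07, 0, 0.3], [0, 0, 0, 0, 0.3], [0.005, 0.005, 0.07, 0, 0.3], [0.005, 0.005, 0.135, 0, 0.3], [0.005, 0.005, 0.135, 0, 0.3]]}}

```text
clock: 5.92
position: [0.5313, 0.1283, 0.0386]
ee_rot: [0.227, 0.974, -0.001, -0.001]
ft_force: [-0.7, 0.3, 0.1]
grip_width: 0.647
grasp_force: 0.0
```

Emit:
{"fn": "carry_out", "kwargs": {"deltas": [[0, 0, 0, 0, -0.3], [0, 0, 0, 0, -1], [0, 0, 0, 0, -1], [0, 0, 0, 0, -1], [0, 0, 0, 0, -1], [0, 0, 0, 0, -1]]}}

```text
clock: 6.68
position: [0.5325, 0.1285, 0.0402]
ee_rot: [0.227, 0.974, 0.0, 0.0]
ft_force: [-0.0, -0.7, 5.6]
grip_width: 0.354
grasp_force: 35.1
```

```bash
python3 - <<'E'
from h import *
s=camera("side"); c=camera("scene")
go([.532,.1285,.06])
save("g",np.hstack([cv2.resize(p["img"][v-50:v+50,u-50:u+50],(400,400),interpolation=2) for p,(u,v) in((s,pix(s,[.532,.128,.05])),(c,pix(c,[.532,.128,.05])))]))
E
```

```text
t 6.775 pos [0.5325 0.1285 0.0402] delta [ 0.003 -0.002 -0.132] F [-0.8 -1.3  6.2] w 0.358 g 35.1
```

View pics/g.png

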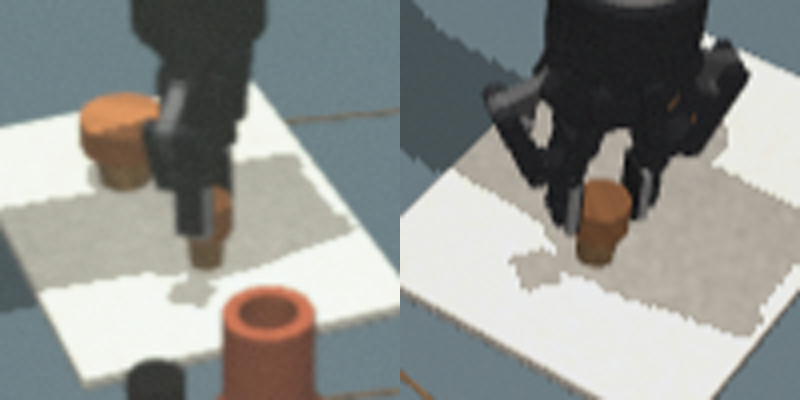

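The stopper is held: opening 0.36, grip 35 N, and in both crops it stands upright with the fingertips on the head (left (195,235)). I lift it and carry it over the flask.

Emit:
{"fn": "carry_out", "kwargs": {"deltas": [[0, 0, -0.1, 0, -1], [0, 0, -0.3, 0, -1], [0, 0, -0.5, 0, -1], [0, 0, -0.75, 0, -1], [0, 0, -1, 0, -1], [0, 0, -1, 0, -1]]}}

```text
clock: 7.52
position: [0.5335, 0.1289, 0.1935]
ee_rot: [0.227, 0.974, 0.002, 0.002]
ft_force: [-1.1, -0.2, -0.8]
grip_width: 0.357
grasp_force: 34.8
```

Emit:
{"fn": "carry_out", "kwargs": {"deltas": [[-0.08, -0.18, -0.2, 0, -1], [-0.16, -0.37, -0.4, 0, -1], [-0.25, -0.56, -0.6, 0, -1], [-0.33, -0.75, -0.6, 0, -1], [-0.412, -0.935, -0.6, 0, -1]]}}

```text
clock: 8.15
position: [0.5248, -0.0257, 0.2796]
ee_rot: [0.227, 0.974, 0.0, -0.0]
ft_force: [1.1, 0.3, -0.3]
grip_width: 0.355
grasp_force: 34.8
```

Emit:
{"fn": "carry_out", "kwargs": {"deltas": [[-0.08, -0.18, 0, 0, -1], [-0.16, -0.37, 0, 0, -1], [-0.25, -0.56, 0, 0, -1], [-0.33, -0.75, 0, 0, -1], [-0.39, -0.88, 0, 0, -1], [-0.412, -0.935, 0, 0, -1], [-0.412, -0.935, 0, 0, -1], [-0.412, -0.935, 0, 0, -1]]}}

```text
clock: 9.15
position: [0.5188, -0.1765, 0.2796]
ee_rot: [0.227, 0.974, 0.0, -0.0]
ft_force: [0.7, 0.6, -0.2]
grip_width: 0.351
grasp_force: 34.8
```

```bash
python3 - <<'E'
from h import *
s=camera("side"); c=camera("scene"); w=camera("wrist")
go([.5195,-.178,.28])
for n,p in(("side",s),("scene",c),("wrist",w)):
    A=pts(p,np.ones((480,640),bool)); v,u=np.nonzero(p["depth"]>0); col=p["img"][v,u].astype(int)
    near=np.hypot(A[:,0]-.5195,A[:,1]+.178)<.04
    red=near&(col[:,0]-col[:,2]>30)
    B=A[red&(A[:,2]>.215)&(A[:,2]<.31)]
    if len(B)>15: 
        print(n,"stopper",len(B),B.min(0).round(4),B.max(0).round(4))
        pl=B[(B[:,2]<B[:,2].min()+.02)]; print("  plug fit r.0108",circ(pl,.0108),len(pl))
        hd=B[(B[:,2]>B[:,2].min()+.024)]
        if len(hd)>10: print("  head fit r.016",circ(hd,.016),len(hd))
    Fk=A[red&(A[:,2]>.14)&(A[:,2]<.205)]
    N=Fk[(Fk[:,2]>.15)&(Fk[:,2]<.19)]; 
    if len(N)>30: print("  neck",circ(N,.021),len(N),"rim z",np.percentile(Fk[:,2],98).round(4))
save("o",np.hstack([cv2.resize(p["img"][v-50:v+50,u-50:u+50],(400,400),interpolation=2) for p,(u,v) in((s,pix(s,[.5195,-.178,.22])),(c,pix(c,[.5195,-.178,.22])))]))
E
```

```text
t 9.3 pos [ 0.5188 -0.1769  0.2797] delta [-0.007 -0.005 -0.002] F [ 0.3 -0.  -0.4] w 0.355 g 34.8
side stopper 160 [ 0.5107 -0.1977  0.2508] [ 0.5343 -0.1684  0.2951]
  plug fit r.0108 [ 0.5202 -0.1788] 61
  head fit r.016 [ 0.5149 -0.1817] 88
  neck [ 0.5201 -0.1796] 480 rim z 0.1961
scene stopper 504 [ 0.5059 -0.1941  0.2483] [ 0.5363 -0.1622  0.3011]
  plug fit r.0108 [ 0.5187 -0.1761] 85
  head fit r.016 [ 0.5187 -0.1763] 414
  neck [ 0.5195 -0.1773] 508 rim z 0.1955
wrist stopper 5715 [ 0.503  -0.1935  0.2492] [ 0.5346 -0.1605  0.2966]
  plug fit r.0108 [ 0.5199 -0.1772] 119
  head fit r.016 [ 0.5199 -0.1772] 5595
  neck [ 0.5113 -0.179 ] 1141 rim z 0.1965
```

View pics/o.png

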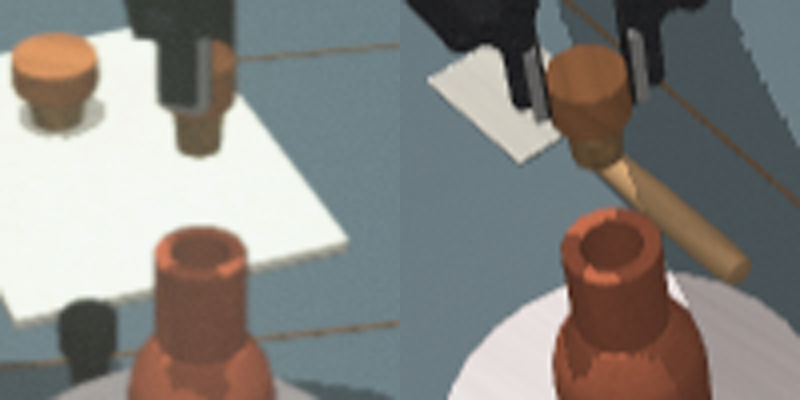

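Both views show the stopper upright above the mouth; the plug-to-neck offset is only (0.4, -1.0) mm. I correct it and lower slowly.

Emit:
{"fn": "carry_out", "kwargs": {"deltas": [[-0.005, -0.005, 0.1, 0, -1], [-0.005, -0.005, 0.2, 0, -1], [-0.005, -0.005, 0.28, 0, -1], [-0.005, -0.005, 0.34, 0, -1], [-0.005, -0.005, 0.38, 0, -1], [-0.005, -0.005, 0.41, 0, -1], [-0.005, -0.005, 0.44, 0, -1], [-0.005, -0.005, 0.46, 0, -1], [-0.005, -0.005, 0.46, 0, -1]]}}

```text
clock: 10.42
position: [0.519, -0.1787, 0.2106]
ee_rot: [0.227, 0.974, 0.0, -0.0]
ft_force: [-0.2, 0.1, 0.8]
grip_width: 0.356
grasp_force: 34.8
```

Emit:
{"fn": "carry_out", "kwargs": {"deltas": [[0, 0, 0.01, 0, -1], [0, 0, 0.02, 0, -1], [0, 0, 0.03, 0, -1], [0, 0, 0.04, 0, -1], [0, 0, 0.04, 0, -1]]}}

```text
clock: 11.05
position: [0.5189, -0.1787, 0.2046]
ee_rot: [0.227, 0.974, 0.0, -0.0]
ft_force: [0.2, -0.2, -1.0]
grip_width: 0.357
grasp_force: 34.8
```

```bash
cat > chk.py <<'E'
from h import *
import sys
s=camera("side"); c=camera("scene")
go([.5195,-.178,.28])
for n,p in(("side",s),("scene",c)):
    A=pts(p,np.ones((480,640),bool)); v,u=np.nonzero(p["depth"]>0); col=p["img"][v,u].astype(int)
    q=manip.get_obs()["position"]
    red=(np.hypot(A[:,0]-q[0],A[:,1]-q[1])<.045)&(col[:,0]-col[:,2]>30)&(A[:,2]>.05)&(A[:,2]<q[2]+.05)
    B=A[red]; print(n,"z top",np.percentile(B[:,2],[98,99.5]).round(4),"zlow",np.percentile(B[:,2],[.5,2]).round(4))
    zr=q[2]-.02 if len(sys.argv)<3 else float(sys.argv[2])
    N=B[(B[:,2]>zr-.03)&(B[:,2]<zr)]; print("  neck",circ(N,.021),"head",circ(B[B[:,2]>zr+.008],.016))
z=q[2]-.01
save(sys.argv[1],np.hstack([cv2.resize(p["img"][max(v-60,0):v+60,u-60:u+60],(400,400),interpolation=2) for p,(u,v) in((s,pix(s,[q[0],q[1],z])),(c,pix(c,[q[0],q[1],z])))]))
E
python3 chk.py in1 .195
```

```text
t 11.15 pos [ 0.519  -0.1788  0.2048] delta [-0.001  0.006 -0.502] F [0.6 0.5 0.2] w 0.354 g 34.8
side z top [0.2168 0.2202] zlow [0.0632 0.0681]
  neck [ 0.52   -0.1789] head [ 0.5155 -0.1846]
scene z top [0.2184 0.2193] zlow [0.063  0.0687]
  neck [ 0.5186 -0.1768] head [ 0.5186 -0.1786]
```

View pics/in1.png

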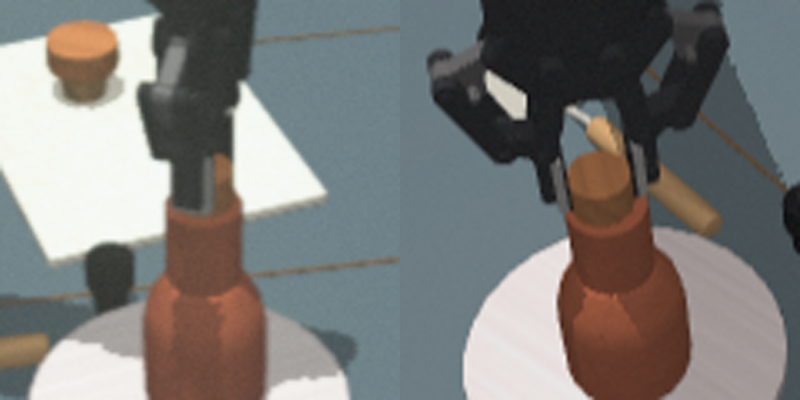

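The plug is inside, with the head about 1-2 mm above the rim (left (205,210), right (605,225)). I ease it down until it presses.

Emit:
{"fn": "carry_out", "kwargs": {"deltas": [[0, 0, 0.005, 0, -1], [0, 0, 0.01, 0, -1], [0, 0, 0.01, 0, -1]]}}

```text
clock: 11.52
position: [0.519, -0.1788, 0.2033]
ee_rot: [0.227, 0.974, 0.0, 0.0]
ft_force: [0.1, 0.6, 0.5]
grip_width: 0.354
grasp_force: 34.8
```

Emit:
{"fn": "carry_out", "kwargs": {"deltas": [[0, 0, 0.004, 0, -1], [0, 0, 0.008, 0, -1], [0, 0, 0.008, 0, -1]]}}

```text
clock: 11.9
position: [0.5195, -0.179, 0.2032]
ee_rot: [0.227, 0.974, 0.0, 0.001]
ft_force: [-1.7, 0.5, 9.4]
grip_width: 0.356
grasp_force: 35.6
```

It now presses at 9 N, so it is home. I release, back up a little and check.

Emit:
{"fn": "carry_out", "kwargs": {"deltas": [[0, 0, -0.01, 0, -0.1], [0, 0, -0.01, 0, 0.3], [0, 0, -0.01, 0, 1], [0, 0, -0.03, 0, 1], [0, 0, -0.1, 0, 1], [0, 0, -0.2, 0, 1], [0, 0, -0.2, 0, 1], [0, 0, -0.2, 0, 1]]}}

```text
clock: 12.9
position: [0.519, -0.1787, 0.232]
ee_rot: [0.227, 0.974, 0.0, 0.0]
ft_force: [-0.0, -0.4, -0.6]
grip_width: 0.999
grasp_force: 0.0
```

```bash
python3 chk.py rel .195; python3 - <<'E'
from h import *
w=camera("wrist");A=pts(w,np.ones((480,640),bool)); v,u=np.nonzero(w["depth"]>0); col=w["img"][v,u].astype(int)
B=A[(np.hypot(A[:,0]-.519,A[:,1]+.1785)<.05)&(col[:,0]-col[:,2]>30)&(A[:,2]>.14)&(A[:,2]<.24)]
H=B[B[:,2]>.208]; R=B[(B[:,2]>.185)&(B[:,2]<.2)]
print("head",H.min(0).round(4),H.max(0).round(4),np.median(H,0).round(4)); print("rim",np.median(R,0).round(4),R.min(0).round(4),R.max(0).round(4))
print("tilt", np.linalg.lstsq(np.c_[H[H[:,2]>.214][:,:2],np.ones((H[:,2]>.214).sum())],H[H[:,2]>.214][:,2],rcond=None)[0].round(3))
E
```

```text
t 13.0 pos [ 0.5188 -0.1787  0.2317] delta [-0.002  0.006 -0.322] F [-0.2 -0.1  0.3] w 1.001 g 0.0
side z top [0.2166 0.218 ] zlow [0.0631 0.0676]
  neck [ 0.5204 -0.179 ] head [ 0.5167 -0.1804]
scene z top [0.217  0.2177] zlow [0.0614 0.0682]
  neck [ 0.5186 -0.1768] head [ 0.519  -0.1787]
head [ 0.5033 -0.1938  0.208 ] [ 0.5349 -0.163   0.2193] [ 0.5176 -0.1777  0.2174]
rim [ 0.5065 -0.167   0.1953] [ 0.4982 -0.1963  0.185 ] [ 0.5365 -0.1564  0.2   ]
tilt [ 0.015 -0.01   0.208]
```

View pics/rel.png

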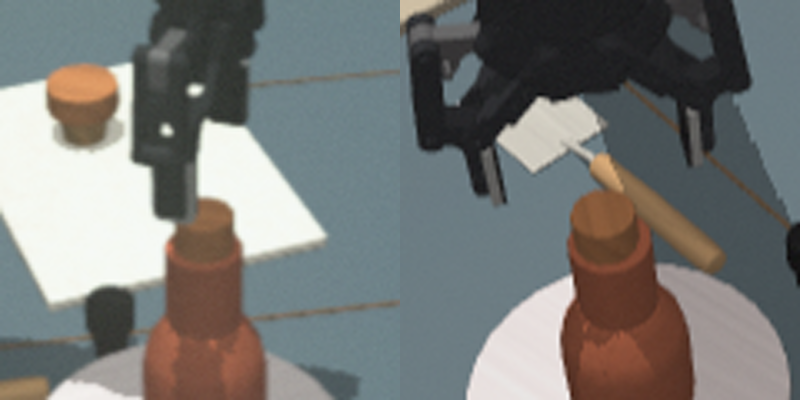

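The stopper is home and level: its top is at 0.217 and its head sits on the rim in both crops. Measured tip and body heights put the pad centre about 16 mm above the TCP reading. I go down to TCP 0.165, which is about 14 mm below the rim, and grip the neck.

Emit:
{"fn": "carry_out", "kwargs": {"deltas": [[0, 0.005, 0.1, 0, 1], [0, 0.005, 0.2, 0, 1], [0, 0.005, 0.3, 0, 1], [0, 0.005, 0.4, 0, 1], [0, 0.005, 0.447, 0, 1], [0, 0.005, 0.447, 0, 1]], "force": 50}}

```text
clock: 13.8
position: [0.5191, -0.178, 0.1645]
ee_rot: [0.227, 0.974, -0.0, -0.0]
ft_force: [0.0, 0.1, -0.2]
grip_width: 1.001
grasp_force: 0.0
```

Emit:
{"fn": "carry_out", "kwargs": {"deltas": [[0, 0, 0, 0, 0.3], [0, 0, 0, 0, 0.1], [0, 0, 0, 0, 0], [0, 0, 0, 0, -1], [0, 0, 0, 0, -1], [0, 0, 0, 0, -1], [0, 0, 0, 0, -1]]}}

```text
clock: 14.68
position: [0.5197, -0.178, 0.1654]
ee_rot: [0.227, 0.974, 0.0, 0.0]
ft_force: [-0.8, 1.5, 5.8]
grip_width: 0.469
grasp_force: 51.4
```

```bash
python3 chk.py nk .195
```

```text
t 14.775 pos [ 0.5197 -0.178   0.1654] delta [ 0.001 -0.    -0.764] F [-0.1  1.9  6. ] w 0.47 g 51.4
side z top [0.2036 0.2131] zlow [0.063  0.0671]
  neck [ 0.5174 -0.1811] head [ 0.5171 -0.1837]
scene z top [0.2143 0.2153] zlow [0.0611 0.0681]
  neck [ 0.5185 -0.1774] head [ 0.5189 -0.1791]
```

View pics/nk.png

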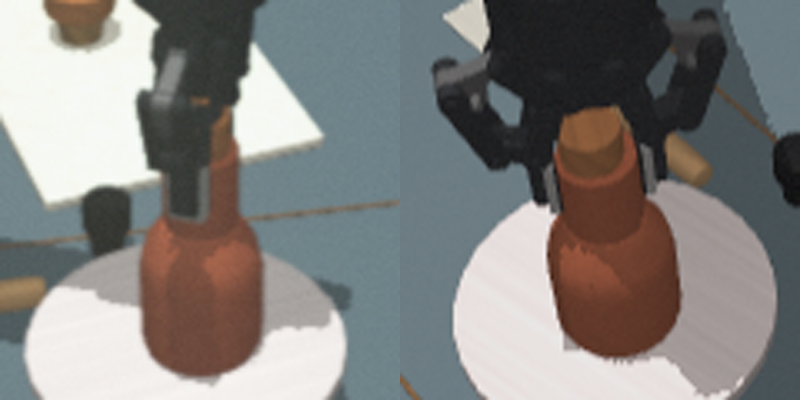

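The neck is held at 51 N, with the pads below the rim (left (185,215), right (550,200)) and the stopper seated. I lift straight up by about 85 mm.

Emit:
{"fn": "carry_out", "kwargs": {"deltas": [[0, 0, -0.03, 0, -1], [0, 0, -0.08, 0, -1], [0, 0, -0.15, 0, -1], [0, 0, -0.23, 0, -1], [0, 0, -0.31, 0, -1], [0, 0, -0.39, 0, -1], [0, 0, -0.47, 0, -1], [0, 0, -0.53, 0, -1], [0, 0, -0.56, 0, -1], [0, 0, -0.57, 0, -1], [0, 0, -0.57, 0, -1], [0, 0, -0.57, 0, -1], [0, 0, -0.57, 0, -1]], "force": 60}}

```text
clock: 16.4
position: [0.5192, -0.1781, 0.2502]
ee_rot: [0.227, 0.974, 0.0, -0.0]
ft_force: [-0.7, 0.2, -4.5]
grip_width: 0.472
grasp_force: 60.9
```

```bash
python3 - <<'E'
from h import *
s=camera("side"); c=camera("scene"); go([.5197,-.178,.25])
for p in(s,c):
    A=pts(p,np.ones((480,640),bool)); v,u=np.nonzero(p["depth"]>0); col=p["img"][v,u].astype(int)
    B=A[(np.hypot(A[:,0]-.52,A[:,1]+.178)<.05)&(col[:,0]-col[:,2]>30)&(A[:,2]>.08)&(A[:,2]<.32)]
    print("z",np.percentile(B[:,2],[.5,2,98,99.5]).round(4))
    for z0,z1,r in((.15,.17,.034),(.17,.195,.034),(.235,.26,.021),(.285,.297,.016)):
        Q=B[(B[:,2]>z0)&(B[:,2]<z1)]
        if len(Q)>20: print("  ",z0,circ(Q,r),len(Q))
E
```

```text
t 16.5 pos [ 0.5193 -0.1781  0.2504] delta [-0.002  0.002  0.002] F [-0.4  0.7 -4.4] w 0.468 g 60.9
z [0.1468 0.1516 0.2961 0.3023]
   0.15 [ 0.5199 -0.1792] 305
   0.17 [ 0.5197 -0.1794] 425
   0.235 [ 0.5194 -0.1796] 163
   0.285 [ 0.5379 -0.2064] 38
z [0.1485 0.154  0.3015 0.3023]
   0.15 [ 0.5186 -0.1771] 270
   0.17 [ 0.5185 -0.1772] 393
   0.235 [ 0.5183 -0.1775] 288
   0.285 [ 0.5185 -0.1793] 123
```

The foot is at about 0.145 (85 mm up), the axis is upright within 1 mm, and the stopper top is at 0.302, so it is still home. I hand in.

```bash
python3 -c "
from workcell import ticket
print(ticket.hand_in())"
```

```text
the job is handed in; nothing more can be done
None
```

The small stopper is fully home in the clay flask, which the arm is holding by its neck about 85 mm above the wheel, steady and upright; the job was handed in at about 16.5 s, and the verdict was not shown.

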